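# Find the worn gear reducer by the play in its crank

## Robot

A 6-joint arm with a two-finger parallel gripper is mounted at the origin on a cart in front of the work surface, level with it; the furniture and walls round the work are solid. World frame = base frame: x ahead of the robot, y to its left, z up, the work surface at z = 0. Lengths are in mm, angles in rad, forces in N, time in s.
With the tool pointing down it reaches from about 325 to 900 mm from the base axis. Payload 6.1 kg.
Tool frame: the origin (TCP) lies at the centre of the arm's flange, where the gripper is bolted on; the fingertips stand 173 mm ahead of it and the grasp point (between the pads) lies 155 mm ahead of it (manip.nose_length is the distance from the TCP to the fingertips, in mm); z points along the fingers, y is the line along which they close (so a half turn about z gives the same grasp; the last joint's range is limited). The gripper opens to 85 mm and grips with 20 to 120 N. Pads are 22 mm wide; open, the fingers measure 114 mm over their backs; the gripper's body (76 mm by 85 mm) begins 54 mm behind the grasp point. The pads swing forward as they close: fully open they stand 13 mm farther back than shut.
Start: joints at [1.109, 0.22, 1.526, -0, 1.395, -0.126], TCP at [205.952, 590.086, 404.7] pointing down, gripper open.
Joint ranges: [-2.98, 2.98], [-0.91, 2.08], [0.09, 2.57], [-1.24, 4.39], [0.2, 2.65], [-2.68, 2.68]. Speed limits (rad/s): [2.57, 2.57, 3.01, 3.14, 3.14, 3.14].

## Interface

Orientations are given as a unit quaternion [x, y, z, w].
In Python, from plant import manip, cams gives the robot as it stands. The module is installed in compiled form; this text tells all that it offers. Calls block until the motion is done:
- manip.move_pose(position, orientation): joint-space move of the TCP to a pose.
- manip.line_to(position, ori=None, feed=150): straight line of the TCP; ori=None keeps the orientation; feed is the mean speed in mm/s.
- manip.move_joints(angles): joint-space move.
- manip.move_gripper(opening, grip_force=None): opening from 0.0 (shut) to 1.0 (fully open); grip_force is the grip in N (None keeps the last); returns when the fingers have stopped.
- manip.hold(seconds).
- manip.solve_ik(position, orientation): joint angles nearest the present ones, or None.
- manip.read_state(): the state.
- cams.read_camera(name): name is "side" or "top" or "wrist"; returns (picture, depth): 384x512x3 uint8, blue, green, red; 384x512 float32, mm along the optical axis (not along the pixel's ray), 0 where there is no reading.
- cams.camera_model(name): a dict with "intrinsics" (3x3 intrinsics, pixels), "view" (4x4, takes a point from world to camera coordinates). Camera axes: x right, y up, looking along -z (the intrinsics and any distortion apply to the point x, -y, -z); pixel columns grow to the right and rows downward; lengths in mm; the calibration is good to about 2 mm. A picture is of the moment at which its call begins: read the wrist's pose just before it. camera_model takes no time and is no camera call; for the wrist camera it gives the pose at the moment of the call.
A pose or a line that the arm cannot do raises manip.IKError and nothing moves.
- manip.finish_job(): hands the job in; it is judged then, once.
The state is a dict: "clock": time; "joints": joint angles; "qd": joint speeds; "joint_efforts": joint torques, N m; "ee_pos": TCP position; "eef_rot": TCP orientation; "contact_force": force on the tool from outside, world axes, zero at the start; "moment": the same for the moment, N m; "grip_width": opening from 0.0 (shut) to 1.0 (fully open); "finger_force": force on a finger pad.
Only numpy, scipy, OpenCV 4.12 (cv2) and the standard library are available. Lean on these libraries where they do the work, as an engineer would, in place of code of your own. Each camera call takes 0.05 s, during which the arm holds its last target. There are 200 camera calls.

## Task

One of these two gear reducers is worn and has clearly more free play at its crank. Rock each crank gently back and forth until you feel it take up at either end, without dragging its braked output flange round, and leave both cranks in the middle of their play. Then put the spare brass bush, standing flat, in the middle of the worn one's tray, ready for its repair, and leave the other things on the table where they are.

Things in the scene. Friction and masses are not known exactly. Their poses are not given: they have to be found in the camera images.
- unit_a: one of two outwardly alike gear reducers: aluminium case about 100 mm square, flange and crank on top (hub up to 98 mm), on a dark steel base plate 250 x 130 x 8 mm with an open tray at the far end. Origin: at table height under the upright shaft axis; x points from the shaft to the tray, z up; the plate spans x -65 to +185 mm, y +-65 mm. Fixed to the table. Nothing visible tells which is worn
- unit_b: the other gear reducer, same shape, size and axes as unit_a
- unit_a_knob (a point): point on the centreline of the upright black crank knob (cylinder 17 mm in diameter, top 23 mm above this point, crank arm's top face 24 mm below it), 80 mm from the shaft axis. The crank swings level about the shaft; at the start it points away from the tray, up to about 45 degrees to either side, somewhere in its play but off the middle. Whole play: 10 to 40 degrees, the worn unit more than twice the other
- unit_b_knob (a point): point on the centreline of the upright black crank knob (cylinder 17 mm in diameter, top 23 mm above this point, crank arm's top face 24 mm below it), 80 mm from the shaft axis. The crank swings level about the shaft; at the start it points away from the tray, up to about 45 degrees to either side, somewhere in its play but off the middle. Whole play: 10 to 40 degrees, the worn unit more than twice the other
- unit_a_axis (a point): point on the upright shaft axis at the height of the knob point. Within its play the crank turns with about 0.6 N at the knob and stays where it is left; at each end the resistance rises abruptly, and from about 11 N at the knob the flange below is dragged round too. Where the play lies cannot be seen, only felt
- unit_b_axis (a point): point on the upright shaft axis at the height of the knob point. Within its play the crank turns with about 0.6 N at the knob and stays where it is left; at each end the resistance rises abruptly, and from about 11 N at the knob the flange below is dragged round too. Where the play lies cannot be seen, only felt
- unit_a_pin (a point): top of the 6 mm index pin on the steel output flange (80 mm in diameter, 10 mm thick, under the crank, held by a brake), 36 mm from the shaft axis. It shows whether the flange has been turned; where it points says nothing of where the play lies
- unit_b_pin (a point): top of the 6 mm index pin on the steel output flange (80 mm in diameter, 10 mm thick, under the crank, held by a brake), 36 mm from the shaft axis. It shows whether the flange has been turned; where it points says nothing of where the play lies
- unit_a_tray (a point): centre of the tray's floor, 8 mm above the table, 135 mm from the shaft axis; the tray is 90 mm square inside, its rim 6 mm high
- unit_b_tray (a point): centre of the tray's floor, 8 mm above the table, 135 mm from the shaft axis; the tray is 90 mm square inside, its rim 6 mm high
- bush: spare brass bearing bush: a plain ring 42 mm in outer diameter, 24 mm bore, 26 mm high, standing on the table with its bore upright; origin at the centre of its underside; about 120 g
- glue_bottle: bystander: white glue bottle with an orange spout, 46 mm in diameter, 129 mm tall, standing; origin at the centre of its underside
- tape_measure: bystander: yellow tape measure, 36 x 76 x 66 mm high, standing on edge; origin at the centre of its underside
- switch_box: bystander: grey metal switch box, 51 x 96 x 45 mm high; origin at the centre of its underside
- hole_saw: bystander: blue hole saw, 52 mm in diameter, 39 mm high; origin at the centre of its underside
Things that resemble listed ones, but are neither listed nor needed, are in the scene too. Of the things shaped like the bush, the brass one is meant.

How it is judged (in metres and radians):
On the way, in this order (a step that is already met when the one before it is completed fails the run):
1. both cranks have been left in the middle of their play, while the bush is still outside the trays ((distance between unit_a_key and unit_a_mid below 0.0022 m or (distance between unit_a_end1 and unit_a_end2 above 0.0152 m and distance between unit_a_key and unit_a_mid below 0.0034 m)) and (distance between unit_b_key and unit_b_mid below 0.0022 m or (distance between unit_b_end1 and unit_b_end2 above 0.0152 m and distance between unit_b_key and unit_b_mid below 0.0034 m)) and horizontal distance between bush and unit_a_tray above 0.06 m and horizontal distance between bush and unit_b_tray above 0.06 m), for 0.2 s.
2. the bush is in the tray of the worn unit (((distance between unit_a_end1 and unit_a_end2 above 0.0152 m and horizontal distance between bush and unit_a_tray below 0.022 m) or (distance between unit_b_end1 and unit_b_end2 above 0.0152 m and horizontal distance between bush and unit_b_tray below 0.022 m))), for 0.1 s.
At the end, for the whole second after the job is handed in: The crank of the worn unit stands within 0.085 rad (7 mm at the knob) and that of the sound unit within 0.055 rad (4.4 mm at the knob) of the middle of its free play; the bush stands flat on the floor of the worn unit's tray, within 22 mm of its centre; everything is at rest ((distance between unit_a_key and unit_a_mid below 0.0022 m or (distance between unit_a_end1 and unit_a_end2 above 0.0152 m and distance between unit_a_key and unit_a_mid below 0.0034 m)) and (distance between unit_b_key and unit_b_mid below 0.0022 m or (distance between unit_b_end1 and unit_b_end2 above 0.0152 m and distance between unit_b_key and unit_b_mid below 0.0034 m)) and ((distance between unit_a_end1 and unit_a_end2 above 0.0152 m and horizontal distance between bush and unit_a_tray below 0.022 m and z of bush in the frame of unit_a_tray below 0.004 m) or (distance between unit_b_end1 and unit_b_end2 above 0.0152 m and horizontal distance between bush and unit_b_tray below 0.022 m and z of bush in the frame of unit_b_tray below 0.004 m)) and angle between bush's own z axis and vertical below 0.1 rad and linear speed of bush below 0.02 m/s); the robot touches nothing.
It fails at once if the output flange of a unit is dragged round by more than about 7 degrees (its index pin moves more than 4.5 mm) (distance of any of unit_a_pin, unit_b_pin from where it was at the start of the episode above 0.0045 m).
It fails at once if a bystander (glue bottle, tape measure, switch box, hole saw) is moved more than 25 mm (distance of any of glue_bottle, tape_measure, switch_box, hole_saw from where it was at the start of the episode above 0.025 m).
It also fails if it takes over 72 s, if anything falls off the work surface, if the arm or the gripper's body presses on something with over 40 N, if the wrist force passes 120 N, or if a joint passes its speed limit or range.

## Working session

There is one attempt and no reset: what is moved stays moved. The work goes in short steps, each a Python script; the robot and the scene stay as the last script left them, time stands still between calls to the robot, and variables do not carry over. Pictures are saved under pics/ and viewed, at most 10 in all, crops included, and the job is handed in when it is done.

```bash
mkdir -p pics; cat > h.py <<'E'
import numpy as np, cv2
from plant import manip, cams
def world(u,v,d,m):
    K=np.array(m["intrinsics"]);V=np.array(m["view"])
    x=(u-K[0,2])/K[0,0]*d;y=(v-K[1,2])/K[1,1]*d
    return (np.linalg.inv(V)@np.array([x,-y,-d,1]))[:3]
def cloud(dep,m):
    v,u=np.mgrid[:384,:512]
    K=np.array(m["intrinsics"]);V=np.array(m["view"])
    x=(u-K[0,2])/K[0,0]*dep;y=(v-K[1,2])/K[1,1]*dep
    return np.stack([x,-y,-dep,np.ones_like(dep)],-1)@np.linalg.inv(V)[:3].T
E
python3 - <<'E'
from h import *
for n in("top","side"):
    m=cams.camera_model(n);p,d=cams.read_camera(n)
    np.savez(n,p=p,d=d,K=m["intrinsics"],V=m["view"]);print(n,m)
    cv2.imwrite(f"pics/{n}.png",cv2.resize(p,(800,600),interpolation=cv2.INTER_CUBIC))
s=manip.read_state();print(s)
E
```

```text
top {'intrinsics': array([[370.19516491,   0.        , 258.93715867],
       [  0.        , 370.19516491, 193.8980007 ],
       [  0.        ,   0.        ,   1.        ]]), 'view': array([[-7.35720280e-04, -9.99962504e-01,  8.62837640e-03,
        -2.12323914e+01],
       [ 9.93250757e-01,  2.70030310e-04,  1.15986469e-01,
        -5.57945615e+02],
       [-1.15984450e-01,  8.65547499e-03,  9.93213316e-01,
        -1.23127551e+03],
       [ 0.00000000e+00,  0.00000000e+00,  0.00000000e+00,
         1.00000000e+00]])}
side {'intrinsics': array([[479.46507953,   0.        , 256.54228347],
       [  0.        , 479.46507953, 200.08206136],
       [  0.        ,   0.        ,   1.        ]]), 'view': array([[ 9.32589577e-01, -3.60933462e-01,  1.92771796e-03,
        -5.20660019e+02],
       [ 2.13859195e-01,  5.56861768e-01,  8.02601530e-01,
        -1.90173201e+02],
       [-2.90759221e-01, -7.48085562e-01,  5.96512421e-01,
        -1.29498282e+03],
       [ 0.00000000e+00,  0.00000000e+00,  0.00000000e+00,
         1.00000000e+00]])}
{'clock': 0.1, 'joints': array([ 1.10888681e+00,  2.21156629e-01,  1.52751461e+00,  1.76093390e-05,
        1.39473045e+00, -1.26099656e-01]), 'qd': array([-1.01162260e-04, -8.47587126e-06, -1.18250565e-03,  1.35538122e-04,
       -1.14658285e-03,  3.29151545e-04]), 'joint_efforts': array([ 1.05247575e-03, -4.98238742e+01, -3.90551627e+01, -1.51696404e-04,
        5.51256118e-03, -6.02353521e-05]), 'ee_pos': array([205.84655989, 589.86281162, 403.69309486]), 'eef_rot': array([ 1.67118568e-01,  9.85936390e-01, -8.63191811e-04, -2.70412270e-04]), 'contact_force': array([ 0.53844292, -1.18011084,  0.30107345]), 'moment': array([-0.001248  ,  0.02876299,  0.01757197]), 'finger_force': 0.0, 'grip_width': 1.0018798826063589}
```

View pics/top.png

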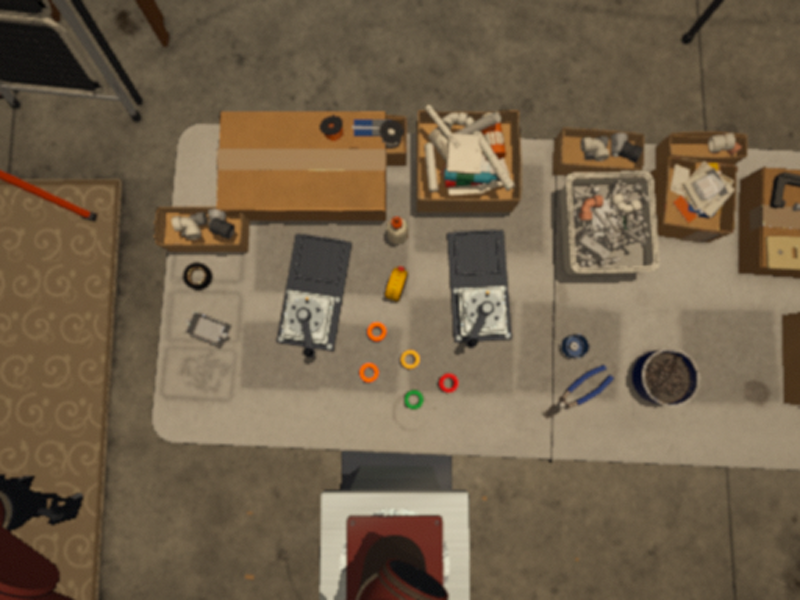

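View pics/side.png

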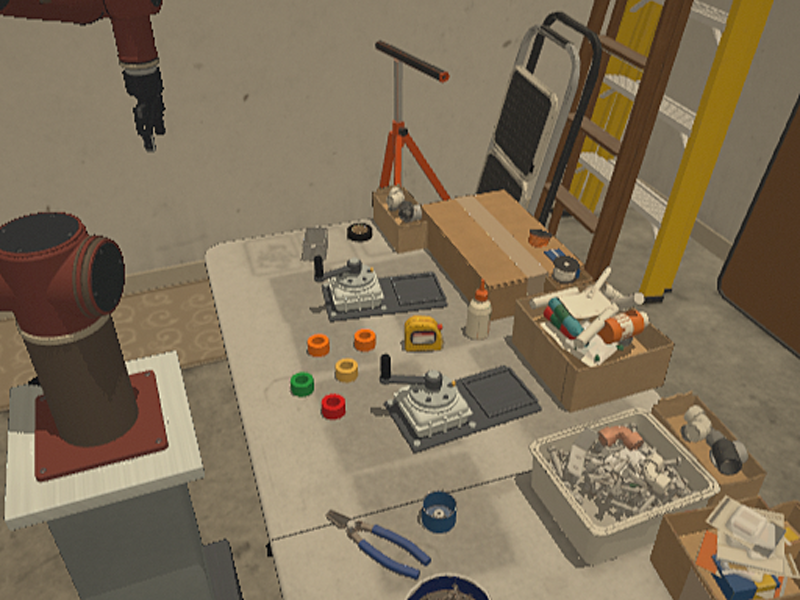

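The top view (800x600 scale) shows the left unit with its shaft at about (308,316), knob at (309,352) and tray at (320,260). The right unit has its shaft at (486,309), knob at (470,343) and tray at (477,255). The brass bush is the yellow-gold ring at (410,359). The other rings are orange, red and green. Next I'll turn these into metric positions.

```bash
python3 - <<'E'
from h import *
for n in("top","side"):
    f=np.load(n+".npz");m=dict(intrinsics=f["K"],view=f["V"]);C=cloud(f["d"],m);p=f["p"]
    np.save(n+"C",C)
    # knobs, hubs: high points near units
    for nm,(cx,cy) in dict(L=(500,145),R=(510,-125)).items():
        X=C.reshape(-1,3);r=np.hypot(X[:,0]-cx,X[:,1]-cy)
        print(n,nm,"z hist",np.histogram(X[r<170][:,2],bins=np.arange(-5,160,5))[0])
        B=p.reshape(-1,3);s=(r<170)&(X[:,2]>105)&(X[:,2]<160);print(" knob",s.sum(),X[s].mean(0).round(1),X[s].min(0).round(1),X[s].max(0).round(1))
f=np.load("top.npz");C=np.load("topC.npy")
for nm,u,v in [("Lshaft",308,316),("Lknob",309,352),("Ltray",320,260),("Rshaft",486,309),("Rknob",470,343),("Rtray",477,255),("bush",410,359),("or1",376,331),("or2",369,372),("grn",413,399),("red",448,382),("tape",396,284),("glue",397,230),("saw",574,345),("cutL",210,329)]:
    print(nm,C[int(v*.64),int(u*.64)].round(0))
# yellow-ish ring pixels
hsv=cv2.cvtColor(f["p"],cv2.COLOR_BGR2HSV)
s=(C[...,2]>18)&(C[...,2]<32)&(hsv[...,1]>90)&(C[...,0]>250)&(C[...,0]<480)&(abs(C[...,1])<110)
n,l,st,ce=cv2.connectedComponentsWithStats(s.astype(np.uint8))
for i in range(1,n):
    q=l==i
    if q.sum()>8:print(q.sum(),ce[i].round(0),C[q].mean(0).round(1),np.median(hsv[q],0),C[q].min(0).round(),C[q].max(0).round())
# plates
for nm,(cx,cy) in dict(L=(560,140),R=(560,-125)).items():
    q=(C[...,2]>3)&(C[...,2]<17)&(abs(C[...,0]-cx)<160)&(abs(C[...,1]-cy)<110)&(f["p"].max(-1)<100)
    n,l,st,ce=cv2.connectedComponentsWithStats(q.astype(np.uint8));i=1+st[1:,4].argmax()
    P=C[l==i][:,:2].astype(np.float32);print(nm,len(P),cv2.minAreaRect(P),P.mean(0))
E
```

```text
top L z hist [2373 2567  858  301   47   67   98   59   61   36   96  124   82   71
  236   83    7    5   61   40   34   29    5    1    2    1    3   10
   12    0    0    0]
 knob 34 [459.6 177.  128. ] [442.8 168.3 105.4] [532.9 199.9 139.9]
top R z hist [2457 2400  770  258   47   97  120   66   60   39  104  125   83  127
  264   76    4    8   51   49   32   28    4    1    2    1    0    7
   14    1    0    0]
 knob 30 [ 474.6 -156.8  129.3] [ 461.9 -191.5  105.1] [ 549.  -148.2  140.4]
side L z hist [2150  777  582  159  100  167   58   72   61   59  105   64   64  102
  119   16   11   36   75   27   31   20    7    8   10    6    8   12
    2    0    0    0]
 knob 53 [447.4 168.2 121.8] [439.9 159.9 106.5] [456.  178.1 135.4]
side R z hist [3474 1190  915  280  182  265  117  147  122  109  202  150  136  183
  263   30   13   42  119   51   48   28    8    7   10    6   12   21
    5    0    0    0]
 knob 69 [ 466.2 -164.9  124.1] [ 458.6 -171.   105.4] [ 474.9 -154.8  138.2]
Lshaft [524. 180.  94.]
Lknob [449. 171. 136.]
Ltray [ 411.  -10. 1288.]
Rshaft [ 540. -189.  10
[... 177 characters left out ...]
-1.  63.]
glue [708.  -5.  85.]
saw [ 470. -395.   10.]
cutL [505. 411.   3.]
77 [262. 229.] [437.8 -30.2  25.3] [ 19. 211. 209.] [418. -49.  19.] [459. -11.  31.]
80 [235. 238.] [410.2  58.2  25.7] [ 13.  245.5 224. ] [392.  39.  19.] [429.  77.  32.]
36 [283. 244.] [ 387.5 -102.3   25.5] [  2.  217.5 190. ] [ 368. -110.   18.] [405. -96.  31.]
80 [264. 255.] [351.3 -39.   25.4] [ 60.5 154.5 132. ] [331. -59.  20.] [372. -21.  31.]
L 1401 ((587.8285522460938, 181.4934844970703), (130.2418212890625, 248.06759643554688), 81.14779663085938) [635.5055  169.30005]
R 1225 ((597.3311767578125, -176.8364715576172), (246.4146270751953, 117.24114990234375), 0.7276907563209534) [ 642.7786  -171.00446]
```

```bash
cat >> h.py <<'E'
def quat(th):  # tool down, closing line (tool y) at world angle th
    # tool z=-Z, y=(c,s,0), x=y x z
    from scipy.spatial.transform import Rotation as R
    y=np.array([np.cos(th),np.sin(th),0]);z=np.array([0,0,-1.]);x=np.cross(y,z)
    return R.from_matrix(np.stack([x,y,z],1)).as_quat()
def best(pos,th):
    c=[]
    for t in(th,th+np.pi):
        j=manip.solve_ik(list(pos),list(quat(t)))
        if j is not None:c.append((abs(j[5]),t,j))
    return min(c,key=lambda a:a[0])[1:]
E
python3 - <<'E'
from h import *
from scipy.spatial.transform import Rotation as R
s=manip.read_state();m=cams.camera_model("wrist")
cw=np.linalg.inv(np.array(m["view"]));Rt=R.from_quat(s["eef_rot"]).as_matrix()
print("cam in tool",(Rt.T@(cw[:3,3]-s["ee_pos"])).round(1),"look",(Rt.T@-cw[:3,2]).round(3),"up",(Rt.T@cw[:3,1]).round(2),np.array(m["intrinsics"]).round(0).tolist())
for nm,pos in dict(L=(470,165,430),R=(480,-165,430)).items():
    t,j=best(pos,np.pi/2);print(nm,t,np.round(j,2))
    manip.move_joints(list(j)); manip.hold(.3)
    m=cams.camera_model("wrist");p,d=cams.read_camera("wrist");s=manip.read_state()
    print(s["clock"],s["ee_pos"].round(1),s["contact_force"].round(2))
    np.savez("w"+nm,p=p,d=d,K=m["intrinsics"],V=m["view"])
    cv2.imwrite(f"pics/w{nm}.png",cv2.resize(p,(800,600)))
    C=cloud(d,m);X=C.reshape(-1,3)
    print(np.array(m["view"])[:3,3].round(),"z hist",np.histogram(X[:,2],bins=np.arange(-10,200,5))[0])
E
```

```text
cam in tool [67.3  0.1 31.2] look [-0.264 -0.001  0.965] up [0.96 0.   0.26] [[316.0, 0.0, 252.0], [0.0, 316.0, 189.0], [0.0, 0.0, 1.0]]
L 1.5707963267948966 [ 0.18 -0.1   1.82 -0.    1.43 -1.39]
2.2667 [469.9 165.4 429.9] [0.06 0.58 0.8 ]
[-166.  493. -279.] z hist [    0 86477 34190 12496  2739  2096  1917  2579   769   912   964   848
   980   568   208  2409   373   155    18   733   266   439   514    13
    12    11    14    16   120   174     0     0     0     0     0     0
     0     0     0     0     0]
R 4.71238898038469 [-0.49 -0.08  1.8  -0.    1.43  1.08]
4.7333 [ 480.1 -164.8  430. ] [-0.98 -0.04  0.02]
[-164. -422. -529.] z hist [   62 83474 33155 11633  3434   955  1660  2071   813  1036   494  1285
  1491  1217  1331  3795   347    26   278  1060   261   466   383    21
    23    20    26    28   104   168     0     0     0     0     0     0
     0     0     0     0     0]
```

View pics/wL.png

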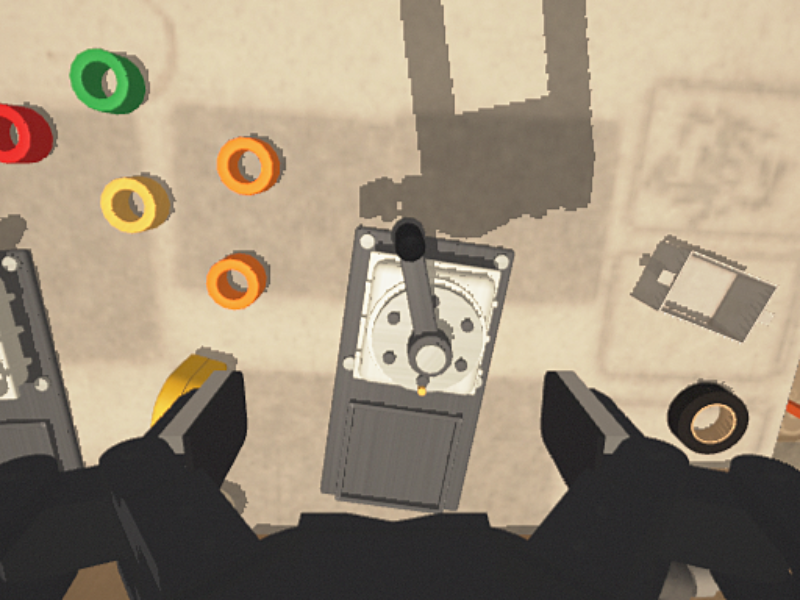

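View pics/wR.png

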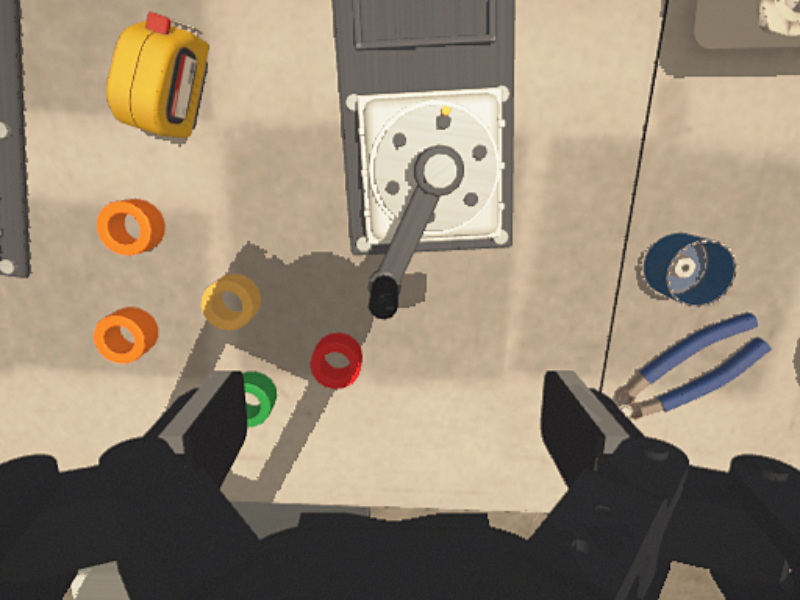

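The left wrist view shows the knob top at about (408,238), hub at (431,355), yellow-tipped pin at (422,390), tray centre at (398,455) and brass bush at (135,204). The right view shows the knob top at about (383,293), hub at (439,170) and pin at (445,112).

```bash
python3 - <<'E'
from h import *
for nm,hub,kn,c in(("L",(431,355),(408,240),(525,183)),("R",(439,170),(383,293),(540,-185))):
    f=np.load(f"w{nm}.npz");m=dict(intrinsics=f["K"],view=f["V"]);C=cloud(f["d"],m);X=C.reshape(-1,3)
    r=np.hypot(X[:,0]-c[0],X[:,1]-c[1])
    s=(r<130)&(X[:,2]>128)&(X[:,2]<150);zt=np.percentile(X[s][:,2],90);s&=X[:,2]>zt-3
    k=cv2.minEnclosingCircle(X[s][:,:2].astype(np.float32));print(nm,"knob top",zt.round(1),s.sum(),X[s].mean(0).round(1),k)
    s=(r<30)&(X[:,2]>93.5)&(X[:,2]<103);print("hub",s.sum(),X[s].mean(0).round(1),cv2.minEnclosingCircle(X[s][:,:2].astype(np.float32)), np.histogram(X[r<30][:,2],bins=np.arange(80,106,2))[0])
    s=(r<46)&(X[:,2]>68)&(X[:,2]<80);print("flange",s.sum(),cv2.minEnclosingCircle(X[s][:,:2].astype(np.float32)))
    q=(C[...,2]>3)&(C[...,2]<17)&(np.hypot(C[...,0]-c[0],C[...,1]-c[1])<220)&(f["p"].max(-1)<110)
    n,l,st,ce=cv2.connectedComponentsWithStats(q.astype(np.uint8));i=1+st[1:,4].argmax()
    P=C[l==i][:,:2].astype(np.float32);print("plate",cv2.minAreaRect(P))
    hsv=cv2.cvtColor(f["p"],cv2.COLOR_BGR2HSV)
    q=(C[...,2]>22)&(C[...,2]<31)&(np.hypot(C[...,0]-438,C[...,1]+30)<26)&(hsv[...,1]>80)
    P=C[q];print("bush",q.sum(),P.mean(0).round(1),cv2.minEnclosingCircle(P[:,:2].astype(np.float32)))
E
```

```text
L knob top 136.6 249 [447.5 174.2 135.5] ((447.79876708984375, 174.3179931640625), 7.720458030700684)
hub 617 [524.5 189.   99.1] ((526.0614624023438, 189.13731384277344), 14.93593978881836) [  5   9   6  17 200  69  19  29 237  81 211  59]
flange 847 ((526.0027465820312, 189.08551025390625), 39.399471282958984)
plate ((500.7783508300781, 221.84762573242188), (73.35466766357422, 69.46261596679688), 81.1604995727539)
bush 715 [434.4 -32.3  25.2] ((434.7332458496094, -32.88038635253906), 20.956375122070312)
R knob top 136.6 225 [ 468.3 -158.6  135.6] ((467.8879699707031, -158.4165802001953), 7.709298133850098)
hub 807 [ 540.6 -191.2   99.2] ((540.298583984375, -191.61529541015625), 14.887808799743652) [  0   2   3  18 223  74   5  26 318 106 267  96]
flange 1281 ((540.427734375, -191.5428466796875), 39.46504211425781)
plate ((566.823974609375, -190.129638671875), (183.18638610839844, 129.57452392578125), 2.7728524208068848)
bush 599 [436.7 -33.5  25.2] ((436.2073669433594, -33.02279281616211), 20.957609176635742)
```

Heights, radii and sizes all check out: knob radius 79.8 and 79.6 mm, flange radius about 39.4 mm, and bush 42 mm across. I'll take the right unit's knob first.

```bash
cat >> h.py <<'E'
AX=dict(L=np.array([526.,189.1]),R=np.array([540.4,-191.6]))
KN=dict(L=np.array([447.6,174.3]),R=np.array([468.,-158.5]))
ZG=272.; RAD=79.8
def pose(u,phi,off,z=ZG):  # off: tool-y offset (pi/2 or -pi/2) from crank direction
    p=AX[u]+RAD*np.array([np.cos(phi),np.sin(phi)]);return [p[0],p[1],z],list(quat(phi+off))
def force(n=10):
    F=[];
    for _ in range(n):F.append(manip.read_state()["contact_force"]);manip.hold(.01)
    return np.mean(F,0),np.std(F,0)
def tang(phi):return np.array([-np.sin(phi),np.cos(phi),0])
def grab(u):
    d=KN[u]-AX[u];phi=np.arctan2(d[1],d[0])
    t,j=best(pose(u,phi,np.pi/2,ZG)[0],phi+np.pi/2);off=t-phi
    t2,j=best(pose(u,phi,off,ZG+80)[0],t);off=t2-phi
    print("phi",phi,"off",off,"q6",j[5])
    manip.move_joints(list(j)); manip.move_gripper(0.5,20)
    manip.line_to(pose(u,phi,off)[0],ori=pose(u,phi,off)[1],feed=120); manip.hold(.2)
    f0,sd=force(); print("free F",f0.round(2),"sd",sd.round(2))
    manip.move_gripper(0.0,20);s=manip.read_state();w=s["grip_width"]
    f1,_=force();print("grip w",w,"ff",s["finger_force"],"F",f1.round(2),"tang",(f1-f0)@tang(phi))
    manip.move_gripper(w+.025,20);f2,_=force()
    s=manip.read_state();print("loose w",s["grip_width"],"ff",s["finger_force"],"dF",(f2-f0).round(2),"clock",s["clock"],s["ee_pos"].round(1))
    return phi,off,f0
E
python3 - <<'E'
from h import *
import json
phi,off,f0=grab("R")
json.dump([phi,off,f0.tolist()],open("R.json","w"))
for k in(1,2,3):
    p,o=pose("R",phi+k*.015,off);t=manip.read_state()["clock"];manip.line_to(p,ori=o,feed=30)
    t1=manip.read_state()["clock"];f,_=force(5);s=manip.read_state();print(k,t1-t,((f-f0)@tang(phi)).round(2),s["ee_pos"].round(2),np.round(p,2),s["clock"])
E
```

```text
phi 2.7127819848067993 off 1.5707963267948966 q6 1.5132817926156878
free F [ 0.24 -0.16  0.1 ] sd [0.42 0.46 0.2 ]
grip w 0.19249509179426197 ff 21.348517482401803 F [-0.87  0.32  2.58] tang 0.025340634119529838
loose w 0.21952323840613647 ff 0.0 dF [-0.34  0.42 -0.04] clock 7.5417 [ 467.8 -158.4  271.8]
1 0.25 -0.12 [ 467.29 -159.54  271.92] [ 467.34 -159.51  272.  ] 7.8333
2 0.2499999999999991 0.08 [ 466.84 -160.66  271.98] [ 466.86 -160.61  272.  ] 8.125
3 0.25 -0.1 [ 466.37 -161.77  272.  ] [ 466.41 -161.72  272.  ] 8.4167
```

```bash
cat >> h.py <<'E'
def phis(u):
    s=manip.read_state()["ee_pos"][:2]-AX[u];return np.arctan2(s[1],s[0])%(2*np.pi)
def go(u,phi,off,a,step=.12):
    for b in np.linspace(a,phi,int(np.ceil(abs(phi-a)/step))+1)[1:]:
        p,o=pose(u,b,off);manip.line_to(p,ori=o,feed=60)
def sweep(u,a,off,f0,sg,thr=3.,step=.02,maxr=.75):
    b=a;L=[]
    while abs(b-a)<maxr:
        b+=sg*step;p,o=pose(u,b,off);manip.line_to(p,ori=o,feed=30)
        f,_=force(5);ft=-sg*((f-f0)@tang(b));L.append((round(b,3),round(phis(u),4),round(ft,1)))
        if ft>thr:break
    print("sg",sg,len(L),L[:2],L[-5:]);return b,L
def measure(u,phi,off,f0,a1=None):
    bp,Lp=sweep(u,phi if a1 is None else a1,off,f0,1)
    go(u,phi,off,bp)
    bm,Lm=sweep(u,phi,off,f0,-1)
    mid=(Lp[-1][1]+Lm[-1][1])/2
    print(u,"play deg",np.degrees(Lp[-1][1]-Lm[-1][1]),"mid",mid,"clock",manip.read_state()["clock"])
    return bm,mid,Lp[-1][1],Lm[-1][1]
def leave(u,bm,mid,off):
    go(u,mid,off,bm)
    manip.move_gripper(0.0,20);manip.hold(.1);print("at",phis(u),manip.read_state()["grip_width"])
    manip.move_gripper(0.5,20)
    p,o=pose(u,mid,off,ZG+80);manip.line_to(p,ori=o,feed=150)
E
python3 - <<'E'
from h import *
import json
phi,off,f0=json.load(open("R.json"));f0=np.array(f0)
bm,mid,ep,em=measure("R",phi,off,f0,phi+.045)
json.dump([bm,mid,ep,em],open("Rm.json","w"))
E
```

```text
sg 1 10 [(2.778, np.float64(2.7784), np.float64(-0.3)), (2.798, np.float64(2.7979), np.float64(0.1))] [(2.878, np.float64(2.8781), np.float64(-0.1)), (2.898, np.float64(2.8981), np.float64(-0.2)), (2.918, np.float64(2.9181), np.float64(0.1)), (2.938, np.float64(2.9381), np.float64(-0.0)), (2.958, np.float64(2.9537), np.float64(3.5))]
sg -1 2 [(2.693, np.float64(2.6954), np.float64(0.2)), (2.673, np.float64(2.6819), np.float64(5.0))] [(2.693, np.float64(2.6954), np.float64(0.2)), (2.673, np.float64(2.6819), np.float64(5.0))]
R play deg 15.572992871655766 mid 2.8178 clock 12.6917
```

The right unit has about 14–15° of play, so it is probably the sound one. I'll leave its crank at the middle and measure the left.

```bash
python3 - <<'E'
from h import *
import json
phi,off,f0=json.load(open("R.json"));bm,mid,ep,em=json.load(open("Rm.json"))
leave("R",bm,mid+.001,off)
phi,off,f0=grab("L");phi%=2*np.pi;off=off
json.dump([phi,off,f0.tolist()],open("L.json","w"))
bm,mid,ep,em=measure("L",phi,off,f0)
json.dump([bm,mid,ep,em],open("Lm.json","w"))
E
```

```text
at 2.8161630058971823 0.1965983842401205
phi -2.9550127978421603 off 4.71238898038469 q6 -1.550404875764993
free F [-0.16  0.14  0.19] sd [0.53 0.4  0.43]
grip w 0.18912097974961803 ff 21.367011009715497 F [-1.12 -0.13  2.2 ] tang 0.08621578128057591
loose w 0.2135725869658444 ff 0.0 dF [ 0.32 -0.05  0.16] clock 19.1 [447.5 174.3 271.8]
sg 1 3 [(np.float64(3.348), np.float64(3.3486), np.float64(0.3)), (np.float64(3.368), np.float64(3.3687), np.float64(-0.0))] [(np.float64(3.348), np.float64(3.3486), np.float64(0.3)), (np.float64(3.368), np.float64(3.3687), np.float64(-0.0)), (np.float64(3.388), np.float64(3.3787), np.float64(5.1))]
sg -1 28 [(np.float64(3.308), np.float64(3.31), np.float64(0.1)), (np.float64(3.288), np.float64(3.2888), np.float64(-0.0))] [(np.float64(2.848), np.float64(2.8479), np.float64(0.0)), (np.float64(2.828), np.float64(2.8278), np.float64(0.1)), (np.float64(2.808), np.float64(2.8079), np.float64(-0.0)), (np.float64(2.788), np.float64(2.7881), np.float64(0.2)), (np.float64(2.768), np.float64(2.7772), np.float64(5.6))]
L play deg 34.463411377119 mid 3.07795 clock 28.3917
```

The left unit is worn, with about 33–34° of play against 14°. I'll leave its crank centred, then pick up the bush.

```bash
python3 - <<'E'
from h import *
import json
phi,off,f0=json.load(open("L.json"));bm,mid,ep,em=json.load(open("Lm.json"))
leave("L",bm,mid,off)
m=cams.camera_model("wrist");p,d=cams.read_camera("wrist")   # plate/tray check and bush check
C=cloud(d,m);print("clock",manip.read_state()["clock"])
B=np.array([435.6,-33.]);t,j=best([B[0],B[1],300],np.radians(150));print(t,j[5])
manip.move_joints(list(j));manip.move_gripper(.72,30);manip.hold(.1)
m=cams.camera_model("wrist");p,d=cams.read_camera("wrist");C=cloud(d,m)
hsv=cv2.cvtColor(p,cv2.COLOR_BGR2HSV)
q=(C[...,2]>21)&(C[...,2]<31)&(np.hypot(C[...,0]-B[0],C[...,1]-B[1])<28)&(hsv[...,1]>80)
print("bush",q.sum(),cv2.minEnclosingCircle(C[q][:,:2].astype(np.float32)))
cv2.imwrite("pics/b.png",p)
p,d=cams.read_camera("top");m=cams.camera_model("top");np.savez("top2",p=p,d=d,K=m["intrinsics"],V=m["view"])
print("clock",manip.read_state()["clock"])
E
```

```text
at 3.0751671726617564 0.19086173554232472
clock 30.6667
5.759586531581288 0.2670752269064445
bush 1398 ((435.5913391113281, -32.489837646484375), 20.913843154907227)
clock 32.5583
```

View pics/b.png

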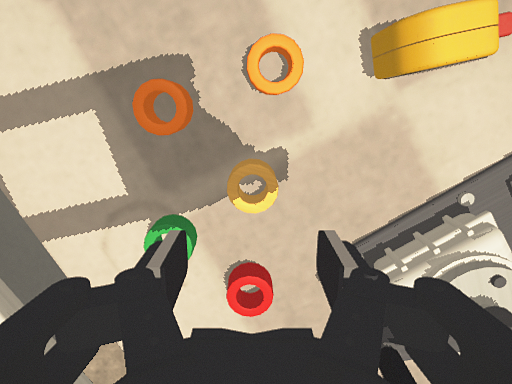

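The bush sits centred at (252,187), with the other rings clear of the finger paths. Picking it up.

```bash
python3 - <<'E'
from h import *
B=np.array([435.6,-32.7])
manip.line_to([B[0],B[1],175.5],feed=150)
manip.move_gripper(0.0,30);s=manip.read_state();print("w mm",s["grip_width"]*85,s["finger_force"],s["contact_force"].round(1))
manip.line_to([B[0],B[1],345],feed=200)
T=np.array([659.8,168.8])
t,j=best([T[0],T[1],345],np.radians(81));print(t,np.round(j,2))
manip.move_joints(list(j));manip.hold(.2)
s=manip.read_state();print(s["clock"],s["grip_width"]*85,s["finger_force"],s["ee_pos"].round(1))
m=cams.camera_model("wrist");p,d=cams.read_camera("wrist");np.savez("wt",p=p,d=d,K=m["intrinsics"],V=m["view"])
# project tray corners per estimate
K=np.array(m["intrinsics"]);V=np.array(m["view"]);a=np.radians(-8.85)
img=cv2.resize(p,(800,600))
for dx,dy in((45,45),(45,-45),(-45,-45),(-45,45),(0,0)):
    w=np.array([T[0]+dx*np.cos(a)-dy*np.sin(a),T[1]+dx*np.sin(a)+dy*np.cos(a),14,1]);c=V@w
    u=K[0,0]*c[0]/-c[2]+K[0,2];v=K[1,1]*-c[1]/-c[2]+K[1,2];cv2.circle(img,(int(u*1.5625),int(v*1.5625)),4,(0,0,255),1)
cv2.imwrite("pics/tray.png",img)
E
```

```text
w mm 40.16289718341932 30.59893070720136 [-0.2 -0.5  6. ]
1.413716694115407 [ 0.13  0.4   1.42 -0.    1.32 -1.28]
36.4417 40.21721603629541 30.449945451691747 [659.7 168.1 345.4]
```

View pics/tray.png

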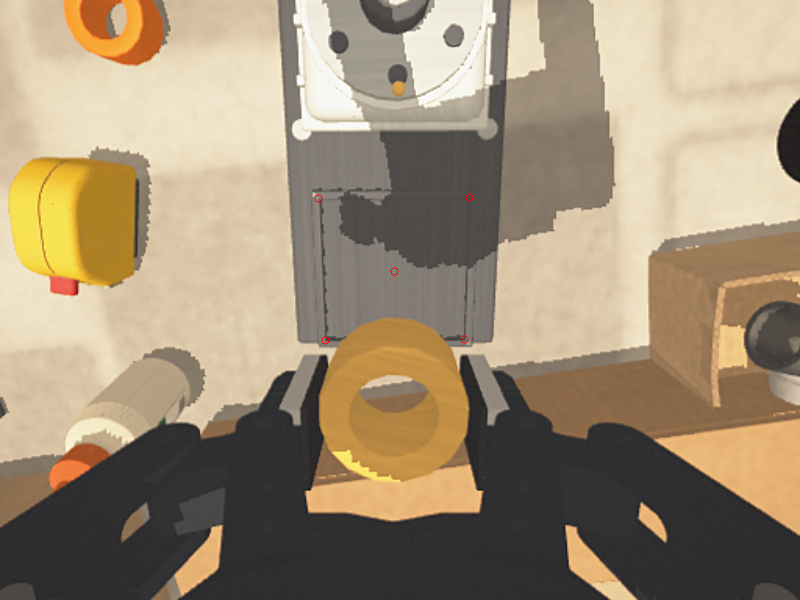

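The projected tray corners match the image: the rim corners are at about (318,194), (470,194), (466,341) and (325,341). I'll check clearance to the cardboard box behind it, then lower.

```bash
python3 - <<'E'
from h import *
C=np.load("topC.npy").reshape(-1,3);q=(C[:,0]>640)&(C[:,0]<850)&(abs(C[:,1]-168)<80)&(C[:,2]>25)&(C[:,2]<300)
x=C[q];print("box near x",np.percentile(x[:,0],[0,1,5]),"zmax",x[:,2].max())
assert x[:,0].min()>715
T=np.array([659.8,169.3])
manip.line_to([T[0],T[1],200],feed=150);manip.line_to([T[0],T[1],184.5],feed=40)
f,_=force(5);print("F",f.round(1))
for z in(183.5,182.8):
    if f[2]>4:break
    manip.line_to([T[0],T[1],z],feed=20);f,_=force(5);print(z,f.round(1))
manip.move_gripper(.66,30);manip.hold(.1)
manip.line_to([T[0],T[1],330],feed=150)
manip.line_to([T[0]-130,T[1]-60,360],feed=250);manip.hold(.3)
s=manip.read_state();print(s["clock"],s["contact_force"].round(1))
p,d=cams.read_camera("top");m=cams.camera_model("top");C=cloud(d,m)
p2,d2=cams.read_camera("wrist");m2=cams.camera_model("wrist");C2=cloud(d2,m2)
hsv=cv2.cvtColor(p2,cv2.COLOR_BGR2HSV)
q=(C2[...,2]>24)&(C2[...,2]<42)&(np.hypot(C2[...,0]-T[0],C2[...,1]-T[1])<40)&(hsv[...,1]>80)
P=C2[q];print("bush top",q.sum(),P.mean(0).round(1) if q.any() else"",cv2.minEnclosingCircle(P[:,:2].astype(np.float32)) if q.any() else "")
cv2.imwrite("pics/end_w.png",p2)
cv2.imwrite("pics/end_t.png",cv2.resize(p[130:270,150:350],(800,560),interpolation=cv2.INTER_CUBIC))
E
```

```text
box near x [751.25602792 751.81352692 752.47954358] zmax 99.29443546850644
F [-1.5 -0.6  3.4]
183.5 [-4.8 -0.9  8.8]
41.0333 [ 0.   0.1 -0.2]
bush top 225 [659.5 153.6  32.4] ((661.1119384765625, 157.63088989257812), 17.023298263549805)
```

View pics/end_w.png

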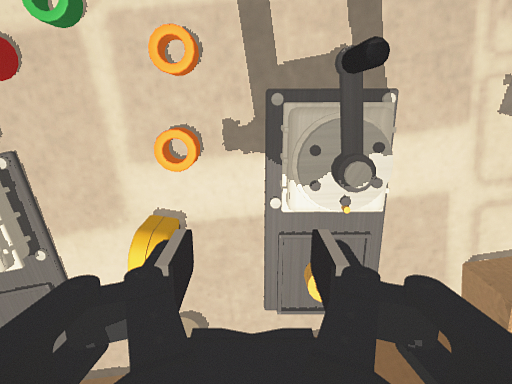

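The bush is partly hidden behind a finger at (318,285). I'll take clear views and check the bush and both cranks.

```bash
python3 - <<'E'
from h import *
import json
for u,pos in dict(L=(520,165,450),R=(480,-165,430)).items():
    t,j=best(pos,np.pi/2);manip.move_joints(list(j));manip.hold(.3)
    m=cams.camera_model("wrist");p,d=cams.read_camera("wrist");C=cloud(d,m);X=C.reshape(-1,3);c=AX[u]
    r=np.hypot(X[:,0]-c[0],X[:,1]-c[1]);s=(r<130)&(X[:,2]>128)&(X[:,2]<150);s&=X[:,2]>np.percentile(X[s][:,2],90)-3
    k=np.array(cv2.minEnclosingCircle(X[s][:,:2].astype(np.float32))[0]);e=k-c
    h=(r<30)&(X[:,2]>96)&(X[:,2]<103);hc=np.array(cv2.minEnclosingCircle(X[h][:,:2].astype(np.float32))[0])
    print(u,"knob",k,"phi",np.arctan2(e[1],e[0])%(2*np.pi),"hub",hc,"target mid",json.load(open(u+"m.json"))[1])
    if u=="L":
        hsv=cv2.cvtColor(p,cv2.COLOR_BGR2HSV)
        q=(C[...,2]>29)&(C[...,2]<40)&(np.hypot(X[:,0]-660,X[:,1]-169).reshape(384,512)<40)&(hsv[...,1]>80)
        P=C[q];A=np.c_[P[:,:2]-P[:,:2].mean(0),np.ones(len(P))];print("bush",len(P),np.median(P[:,2]),cv2.minEnclosingCircle(P[:,:2].astype(np.float32)),"tilt",np.linalg.lstsq(A,P[:,2],rcond=None)[0])
        cv2.imwrite("pics/end_w2.png",p)
s=manip.read_state();print(s["clock"],s["contact_force"].round(1))
E
```

```text
L knob [446.81912231 194.29067993] phi 3.076131601821908 hub [526.3928833 189.3475647] target mid 3.07795
bush 493 33.12112479209998 ((659.0903930664062, 168.93275451660156), 21.095643997192383) tilt [8.18480548e-03 3.34353132e-04 3.29817467e+01]
R knob [ 464.86831665 -166.03401184] phi 2.8152169881134252 hub [ 540.58032227 -191.56796265] target mid 2.8178
44.475 [-0.3  0.3  0.8]
```

View pics/end_w2.png

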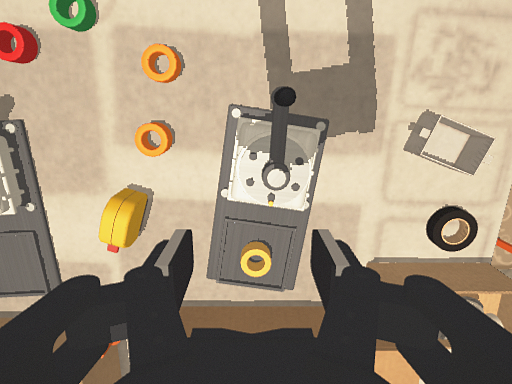

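The bush stands flat and centred in the left unit's tray at (256,259), and both cranks are at their measured middles. Handing in.

```bash
python3 -c "
from h import *
print(manip.finish_job())"
```

```text
the job is handed in; nothing more can be done
None
```

I handed the job in at about 44 s (no verdict came back): the left unit is the worn one (about 34° of play against about 15°), both cranks are at the middle of their play, and the brass bush stands flat and centred in its tray.

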